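Show both sides of a board to the inspection camera

TASK

Draw the carrier that holds the circuit board up out of its rack slot and hold it with the board's component side squarely facing the inspection camera's lens, the board's centre on the lens axis 15 cm in front of the lens, still for a full second. Then turn it round so that the bare solder side squarely faces the lens at the same spot, and finish there, still holding it raised. Leave the empty carrier in its slot and the other things where they are, and do not touch the camera or its stand.

Things in the scene. Friction and masses are not known exactly. Their poses are not given: they have to be found in the camera images.
- carrier: Grey plastic carrier frame with a green 70x42 mm circuit board, upright in a rack slot; 86 mm wide, 110 tall, 8 thick, 0.11 kg. Origin: middle of its lower edge; z up its height, y along its width, x through its thickness. Component side (parts stand out to 6 mm from the middle plane) faces its -x, bare solder side its +x. In the rack the component side looks roughly at the robot.
- board_centre (a point): Centre of the circuit board, 45 mm above the carrier's origin along its z, in the middle plane of the frame; its axes are the carrier's.
- grip_tab (a point): Where to pinch the carrier from above, across the thickness: 96 mm above its origin along its z. The ribbed grip tab in the middle of the upper edge is 12 mm thick (x), 34 mm wide (y) and reaches from z = 74 to 110 mm; the frame's top bar below it (z = 66 to 76) is 8 mm thick. Axes of the carrier.
- carrier_empty: The same carrier frame without a board (an open window), standing in the other slot. Stays there.
- rack: Black plastic rack block fixed to the bench, 134 (x) x 108 (y) x 28 mm tall; origin: centre of its underside. Two slots along its y at its x = -35 and +35 mm, each 22 mm deep (floor 6 mm above the bench), 11 mm wide, 90 long. The carriers stand in them, their x along the rack's x, and draw straight up. Either slot may hold the one with the board.
- camera_stand: Fixed stand of the inspection camera: steel base plate 110 (x) x 140 (y) x 12 mm and an upright post to 367 mm height, 30 mm behind (+x of) the origin. Origin: centre of the base's underside; the camera looks towards its -x (roughly to the robot) and down.
- camera_head: Inspection camera on the stand: aluminium housing 44 mm square, black lens tube 32 mm across. Origin: centre of the lens's front face, 275 mm above the bench. Its -x axis is the viewing direction (towards the robot, 30 degrees below level), y is level, z points up and towards the robot. The housing reaches 92 mm behind the lens face (+x).
- lens (a point): Centre of the lens's front face (origin and axes of the camera head).
- focus (a point): The spot in mid-air where the board's centre belongs: on the lens axis 150 mm in front of the lens, 200 mm above the bench; axes of the camera head.
- tape_roll: Black roll of tape lying flat, 58x56x19 mm; origin centre of underside. Bystander.
- flux_pot: Round white pot with a teal lid, 53 mm across, 35 mm tall; origin centre of underside. Bystander.
- side_cutters: Side cutters with red handles lying flat, 44x108x13 mm; origin centre of underside. Bystander.

How it is judged:
On the way, in this order (a step that is already met when the one before it is completed fails the run):
1. the carrier with the board is drawn clear of the rack and held (height (world z) of carrier above 0.05 m and contact force between the fingers and carrier above 1 N), for 0.2 s.
2. component side shown squarely to the lens and held still (distance between board_centre and focus below 0.03 m and angle between the x axis of carrier and the x axis of camera_head, either way round below 0.22 rad and x of lens in the frame of carrier below -0.1 m and contact force between the fingers and carrier above 1 N and linear speed of carrier below 0.03 m/s), for 0.8 s.
At the end, for the whole second after the job is handed in: Fingers hold the carrier still in mid-air, over 10 cm up and touching nothing else, solder side towards the lens, square to its axis within 0.22 rad, board centre within 30 mm of the spot 150 mm in front of the lens; the empty carrier and bystanders within 2 cm of where they stood (distance between board_centre and focus below 0.03 m and angle between the x axis of carrier and the x axis of camera_head, either way round below 0.22 rad and x of lens in the frame of carrier above 0.1 m and contact force between the fingers and carrier above 1 N and height (world z) of carrier above 0.1 m and linear speed of carrier below 0.03 m/s and contact force between carrier and camera_stand below 0.5 N and contact force between carrier and rack below 0.5 N and distance of each of carrier_empty, tape_roll, flux_pot, side_cutters from where it was at the start of the episode below 0.02 m); the arm keeps its last pose, push and grip.
It fails at once if the inspection camera or its stand is touched by the arm, the gripper or the carrier (contact force between any of the arm, the fingers, carrier and camera_stand above 1 N).
It fails at once if the empty carrier is moved more than 2 cm (distance of carrier_empty from where it was at the start of the episode above 0.02 m).
It fails at once if a bystander (tape, pot, cutters) is moved more than 2 cm (distance of any of tape_roll, flux_pot, side_cutters from where it was at the start of the episode above 0.02 m).
It also fails if it takes over 48 s, if anything falls off the work surface, if the arm or the gripper's body presses on something with over 40 N, if the wrist force passes 120 N, or if a joint passes its speed limit or range.

ROBOT

A 7-joint arm with a two-finger parallel gripper is mounted at the origin on a cart in front of the work surface, level with it; the furniture and walls round the work are solid. World frame = base frame: x ahead of the robot, y to its left, z up, the work surface at z = 0. Lengths are in m, angles in rad, forces in N, time in s.
With the tool pointing down it reaches from about 0.425 to 0.875 m from the base axis. Payload 8.4 kg.
Tool frame: the origin (TCP) lies midway between the tips of the shut fingers; the grasp point (between the pads) lies 19 mm behind it; z points along the fingers, y is the line along which they close (so a half turn about z gives the same grasp; the last joint's range is limited). The gripper opens to 85 mm and grips with 20 to 120 N. Pads are 22 mm wide; open, the fingers measure 114 mm over their backs; the gripper's body (76 mm by 85 mm) begins 54 mm behind the grasp point. The pads swing forward as they close: fully open they stand 13 mm farther back than shut.
Start: joints at [1.04, 0.333, 0.04, 1.465, -0.013, 1.343, -0.059], TCP at [0.272, -0.59, 0.231] pointing down, gripper open.
Joint ranges: [-2.58, 2.58], [-0.38, 2.09], [-1.3, 1.39], [0.25, 2.4], [-1.5, 4.64], [0.08, 2.09], [-2.65, 2.65]. Speed limits (rad/s): [2.22, 2.22, 2.79, 2.79, 3.14, 3.14, 3.14].

INTERFACE

Orientations are given as [roll, pitch, yaw] about the fixed x, y, z axes, in that order (R = Rz(yaw) Ry(pitch) Rx(roll)).
In Python, from rig import arm gives the robot as it stands.
- The arm moves only by the tool jog_arm, never from a script. Its argument "rows" is a list of rows, each an object of numbers: "dx", "dy", "dz": the shift along the tool's x, y, z in mm; "twist": the turn about the tool's z in rad. A call has 1 to 12 rows; each row is the pose to reach, as a shift and turn from the pose commanded when the call began, along the tool's axes at that moment; what a row does not reach only later rows make up. A row lasts 1/12 s, in which the tool goes at most 41.7 mm and 7.16 degrees, less where a joint would pass 70% of its speed; a pose out of reach is approached as far as the arm can. A call with a gripper value outside its range is refused whole. "claw" is the closure, from 0 (fully open) to 1 (shut), set as the call begins (left out, the last holds). The fingers move at their own pace and stop on an object; the grip force is fixed at half the most. Time passes only in rows, so rows that repeat a pose let the fingers close. It gives the time, the measured TCP pose, the force, the opening and the grip force at its end, in the units of the state.
- arm.observe(): the state, without advancing time (a new reading comes with each control period).
- arm.snapshot(name): name is "side" or "top" or "wrist"; returns the picture (420x560x3 uint8, blue, green, red); there is no depth.
- arm.camera_info(name): a dict with "mtx" (3x3 intrinsics, pixels), "R" (3x3) and "t" (3): a world point X has camera coordinates R X + t. Camera axes: x right, y down, z forward; pixel columns grow to the right and rows downward; lengths in m; the calibration is good to about 2 mm. A picture is of the moment at which its call begins: read the wrist's pose just before it. camera_info takes no time and is no camera call; for the wrist camera it gives the pose at the moment of the call.
- arm.close_job(): hands the job in; it is judged then, once.
The state is a dict: "t": time; "qpos": joint angles; "joint_velocities": joint speeds; "joint_torque": joint torques, N m; "position": TCP position; "eef_rot": TCP orientation; "contact_force": force on the tool from outside, world axes, zero at the start; "ft_torque": the same for the moment, N m; "width": finger opening in m; "finger_force": force on a finger pad.
Only numpy, scipy, OpenCV 4.12 (cv2) and the standard library are available. Lean on these libraries where they do the work, as an engineer would, in place of code of your own. Each camera call takes 0.05 s, during which the arm holds its last target. There are 200 camera calls.

## Working session

There is one attempt and no reset: what is moved stays moved. The work goes in short steps, Python scripts to look and compute and a tool call to move; the robot and the scene stay as the last step left them, time stands still between calls to the robot, and variables do not carry over. Pictures are saved under pics/ and viewed, at most 10 in all, crops included, and the job is handed in when it is done.

Besides the shell and the picture viewer there is one more tool, called after "Call:" as name(argument=value, ...), one argument or row to a line, values as JSON. jog_arm: Moves the arm, as the interface text tells. Its arguments: {"type":"object","properties":{"rows":{"type":"array"},"claw":{"type":"number"}},"required":["rows"]}

View pics/side0.png

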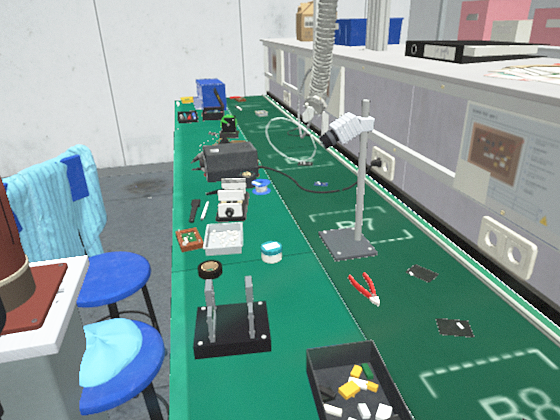

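View pics/top0.png

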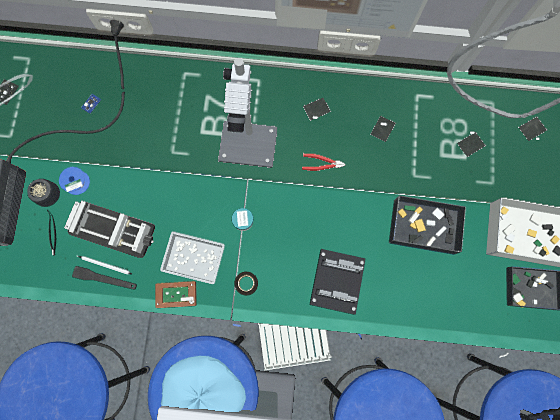

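Run:
```python
import cv2,numpy as np
s=cv2.imread("pics/side0.png");t=cv2.imread("pics/top0.png")
f=lambda im,x,y:cv2.resize(im[y:y+75,x:x+100],(400,300),interpolation=cv2.INTER_CUBIC)
f2=lambda im,x,y:cv2.resize(im[y:y+90,x:x+120],(400,300),interpolation=cv2.INTER_CUBIC)
cv2.imwrite("pics/mos.png",np.vstack([np.hstack([f2(s,175,272),f(t,290,243)]),np.hstack([f(s,305,90),f2(t,190,50)])]))
```

```text
(no output)
```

View pics/mos.png

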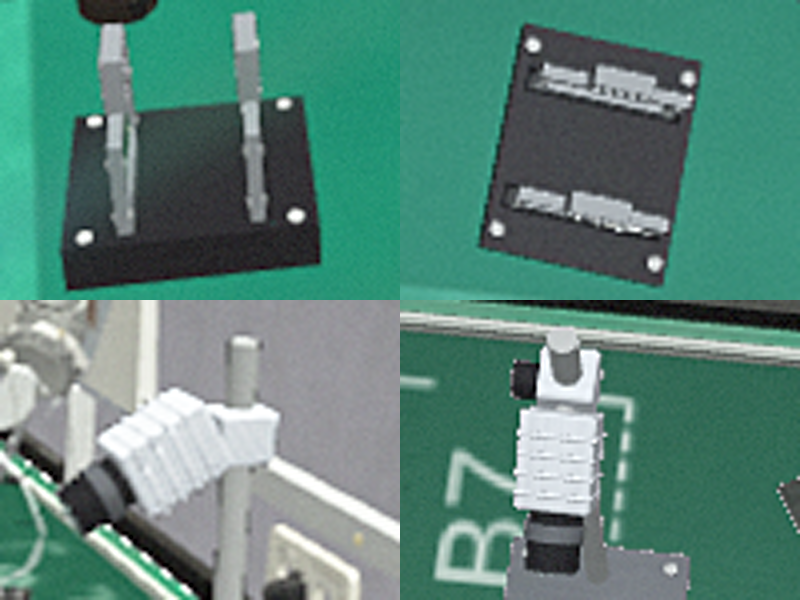

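```bash
cat > h.py <<'E'
import numpy as np,cv2
from rig import arm
def tri(obs):
    # obs: list of (cam_info, (u,v)); returns point and reprojection residuals in px
    A=[]
    for c,(u,v) in obs:
        P=c["mtx"]@np.c_[c["R"],c["t"]]
        A+=[u*P[2]-P[0],v*P[2]-P[1]]
    X=np.linalg.svd(np.array(A))[2][-1];X=X[:3]/X[3]
    return X,[np.hypot(*(proj(c,X)-p)).round(1) for c,p in obs]
def proj(c,X):
    p=c["mtx"]@(c["R"]@X+c["t"]);return p[:2]/p[2]
E
python3 - <<'E'
from h import *
S=arm.camera_info("side");T=arm.camera_info("top")
s=lambda x,y:np.array([175+x/3.333,272+y/3.333]); t=lambda x,y:np.array([290+(x-400)/4,243+y/4])
for n,a,b in [("nl",s(63,254),t(663,286)),("nr",s(320,240),t(702,62)),("fr",s(302,98),t(524,24)),("fl",s(75,118),t(480,248)),("tabN",s(113,30),t(602,195)),("tabF",s(246,20),t(626,70)),
 ("lens",np.array([325.5,141.5]),np.array([236,131]))
 ,("base_nr",np.array([377,249.]),np.array([273.5,167.])),("base_nl",np.array([331,258.]),np.array([220,161.])),("base_fl",np.array([319,232.]),np.array([226.,124])),("post top",np.array([365.5,101.]),np.array([239.5,61]))]:
    X,r=tri([(S,a),(T,b)]);print(n,X.round(3),r)
E
```

```text
nl [ 0.402 -0.272  0.026] [np.float64(1.2), np.float64(0.6)]
nr [ 0.535 -0.288  0.018] [np.float64(0.4), np.float64(0.2)]
fr [ 0.546 -0.179  0.026] [np.float64(0.8), np.float64(0.5)]
fl [ 0.413 -0.164  0.027] [np.float64(1.2), np.float64(0.7)]
tabN [ 0.444 -0.221  0.122] [np.float64(0.6), np.float64(0.4)]
tabF [ 0.512 -0.229  0.121] [np.float64(0.4), np.float64(0.3)]
lens [0.731 0.026 0.279] [np.float64(2.7), np.float64(2.3)]
base_nr [ 0.784 -0.058  0.022] [np.float64(24.5), np.float64(18.0)]
base_nl [ 0.781  0.106 -0.087] [np.float64(3.2), np.float64(2.5)]
base_fl [0.799 0.09  0.027] [np.float64(19.7), np.float64(14.7)]
post top [0.83  0.026 0.365] [np.float64(0.3), np.float64(0.2)]
```

Call:
jog_arm(
  rows=[
    {"dx":40,"dy":-30,"dz":-40,"twist":0.1},
    {"dx":80,"dy":-60,"dz":-70,"twist":0.2},
    {"dx":120,"dy":-90,"dz":-90,"twist":0.3},
    {"dx":160,"dy":-120,"dz":-110,"twist":0.4},
    {"dx":195,"dy":-145,"dz":-120,"twist":0.5},
    {"dx":218,"dy":-164,"dz":-120,"twist":0.54},
    {"dx":218,"dy":-164,"dz":-120,"twist":0.54},
    {"dx":218,"dy":-164,"dz":-120,"twist":0.54},
    {"dx":218,"dy":-164,"dz":-120,"twist":0.54},
    {"dx":218,"dy":-164,"dz":-120,"twist":0.54},
  ],
)

```text
t: 0.93
position: [0.4015, -0.3499, 0.3512]
eef_rot: [3.141, 0.0, -0.107]
contact_force: [-0.6, -1.0, 0.4]
width: 0.0854
finger_force: 0.0
```

Run:
```python
from h import *
o=arm.observe();print(o["t"],o["position"].round(4),o["eef_rot"].round(3),o["qpos"].round(2))
c=arm.camera_info("wrist");cv2.imwrite("pics/w1.png",arm.snapshot("wrist"))
np.savez("w1.npz",**{k:c[k] for k in("mtx","R","t")})
print((-c["R"].T@c["t"]).round(3),c["R"].round(2).tolist(),c["mtx"][0,0])
T=arm.camera_info("top")
def bp(p,z):
    C=-T["R"].T@T["t"];d=T["R"].T@np.linalg.solve(T["mtx"],[*p,1]);return (C+d*(z-C[2])/d[2]).round(3)
print([bp(p,.012) for p in[(273.5,167),(219.5,160.5),(277,128)]])
```

```text
0.9333 [ 0.4015 -0.3499  0.3512] [ 3.141  0.    -0.107] [ 0.71  0.06 -0.08  1.55  0.01  1.53 -1.05]
[ 0.479 -0.359  0.494] [[-0.11, -0.99, 0.0], [-0.95, 0.1, 0.3], [-0.3, 0.03, -0.95]] 361.20443287546516
[array([ 0.742, -0.045,  0.012]), array([0.745, 0.093, 0.012]), array([ 0.847, -0.043,  0.012])]
```

View pics/w1.png

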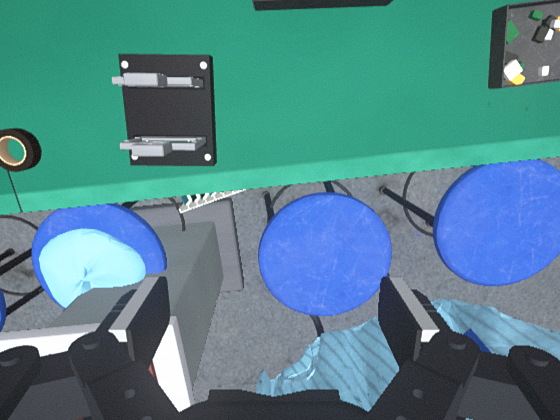

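Call:
jog_arm(
  rows=[
    {"dx":30,"dy":-22,"dz":15},
    {"dx":60,"dy":-45,"dz":30},
    {"dx":90,"dy":-68,"dz":48},
    {"dx":120,"dy":-91,"dz":64},
    {"dx":150,"dy":-114,"dz":80},
    {"dx":175,"dy":-132,"dz":94},
    {"dx":186,"dy":-141,"dz":100},
    {"dx":186,"dy":-141,"dz":100},
    {"dx":186,"dy":-141,"dz":100},
  ],
)

```text
invalid input
```

Run:
```python
from h import *
o=arm.observe();print(o["t"],o["position"].round(4),o["eef_rot"].round(3),o["qpos"].round(2))
c=arm.camera_info("wrist");cv2.imwrite("pics/w2.png",arm.snapshot("wrist"))
np.savez("w2.npz",**{k:c[k] for k in("mtx","R","t")})
a=np.load("w1.npz")
im1=cv2.imread("pics/w1.png");im2=cv2.imread("pics/w2.png")
p=proj(c,np.array([.474,-.226,.07])).astype(int);print(p)
x,y=max(p[0]-100,0),max(p[1]-75,0)
x=min(x,360);y=min(y,270)
print(x,y)
A=cv2.resize(im1[40:180,100:230],(390,420),interpolation=cv2.INTER_CUBIC)
B=cv2.resize(im2[y:y+150,x:x+200],(400,300),interpolation=cv2.INTER_CUBIC);B=cv2.copyMakeBorder(B,0,120,0,0,cv2.BORDER_CONSTANT)
cv2.imwrite("pics/w12.png",np.hstack([A,B]))
```

```text
0.9833 [ 0.4007 -0.3509  0.3509] [ 3.141e+00  1.000e-03 -1.090e-01] [ 0.71  0.06 -0.08  1.55  0.01  1.53 -1.05]
[156 113]
56 38
```

View pics/w12.png

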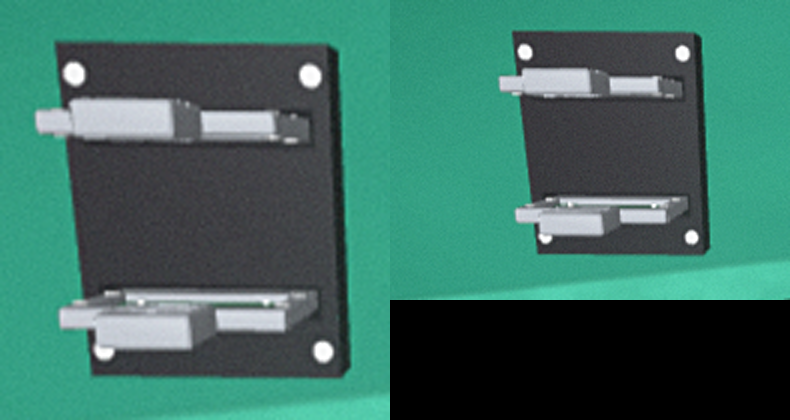

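Call:
jog_arm(
  rows=[
    {"dx":30,"dy":-22,"dz":15,"twist":0},
    {"dx":60,"dy":-45,"dz":30,"twist":0},
    {"dx":90,"dy":-68,"dz":48,"twist":0},
    {"dx":120,"dy":-91,"dz":64,"twist":0},
    {"dx":150,"dy":-114,"dz":80,"twist":0},
    {"dx":175,"dy":-132,"dz":94,"twist":0},
    {"dx":186,"dy":-141,"dz":100,"twist":0},
    {"dx":186,"dy":-141,"dz":100,"twist":0},
    {"dx":186,"dy":-141,"dz":100,"twist":0},
  ],
)

```text
t: 1.78
position: [0.6009, -0.2313, 0.2502]
eef_rot: [3.142, 0.002, -0.109]
contact_force: [-1.1, -0.3, 0.1]
width: 0.0856
finger_force: 0.0
```

Run:
```python
from h import *
o=arm.observe();print(o["t"],o["position"].round(4),o["eef_rot"].round(3),o["qpos"].round(2))
c=arm.camera_info("wrist");cv2.imwrite("pics/w2.png",arm.snapshot("wrist"))
np.savez("w2.npz",**{k:c[k] for k in("mtx","R","t")})
```

```text
1.7833 [ 0.6009 -0.2313  0.2502] [ 3.142e+00  2.000e-03 -1.090e-01] [ 0.46  0.33 -0.22  1.44  0.07  1.39 -1.43]
```

View pics/w2.png

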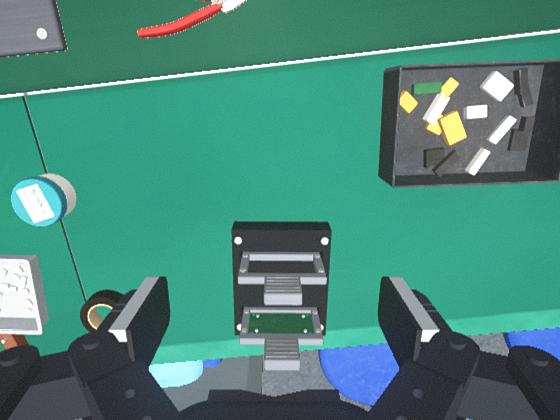

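Run:
```python
from h import *
for yaw in(-.11,):
  c,s=np.cos(yaw),np.sin(yaw);R=np.array([[c,-s,0],[s,c,0],[0,0,1]])
  w=np.load("w2.npz");im=cv2.imread("pics/w2.png");S=4;x0,y0=225,215
  im=cv2.resize(im[y0:y0+145+20,x0:x0+120],None,fx=S,fy=S,interpolation=cv2.INTER_CUBIC)[:600]
  im1=cv2.imread("pics/w1.png");w1=np.load("w1.npz");S1=3;im1=cv2.resize(im1[40:190,100:230],None,fx=S1*.8,fy=S1*.8,interpolation=cv2.INTER_CUBIC)
  def draw(P,col):
    P=np.array(P,float)@R.T+[.474,-.226,0]
    for img,cam,x,y,k in((im,w,x0,y0,S),(im1,w1,100,40,2.4)):
      q=np.array([(proj(cam,p)-[x,y]+.5)*k for p in P]).astype(int)
      cv2.polylines(img,[q],True,col,1)
  draw([(a*.067,b*.054,.028) for a,b in((1,1),(1,-1),(-1,-1),(-1,1))],(0,0,255))
  for x in(-.035,.035):
    draw([(x+a*.006,b*.017,.116) for a,b in((1,1),(1,-1),(-1,-1),(-1,1))],(0,255,255))
    draw([(x+.004,a*.043,z) for a,z in((1,.082),(-1,.082),(-1,.028),(1,.028))],(255,0,255))
im1=cv2.copyMakeBorder(im1,0,600-im1.shape[0],0,0,cv2.BORDER_CONSTANT)
cv2.imwrite("pics/ov.png",np.hstack([im,im1])[:600,:800])
```

```text
(no output)
```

View pics/ov.png

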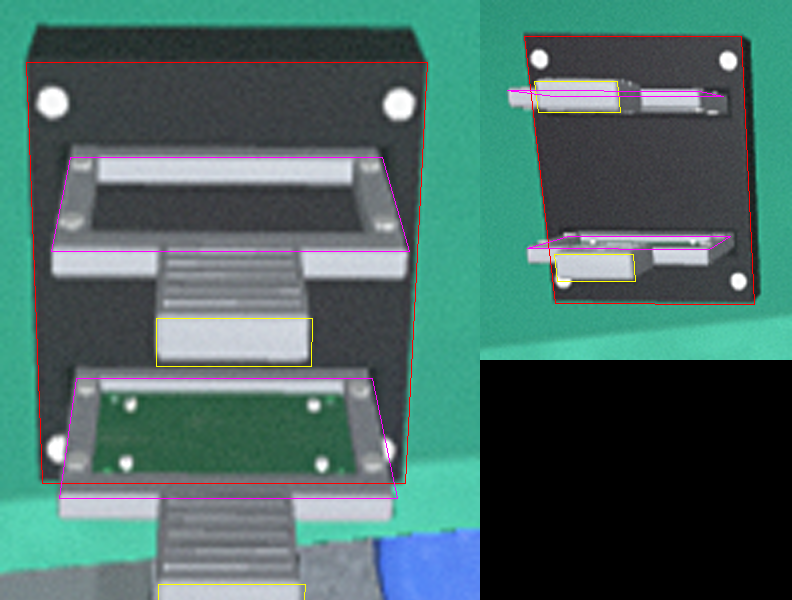

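Call:
jog_arm(
  rows=[
    {"dx":-30,"dy":2,"dz":10,"twist":0},
    {"dx":-65,"dy":4,"dz":25,"twist":0},
    {"dx":-100,"dy":6,"dz":45,"twist":0},
    {"dx":-135,"dy":8,"dz":70,"twist":0},
    {"dx":-162,"dy":8,"dz":90,"twist":0},
    {"dx":-162,"dy":8,"dz":110,"twist":0},
    {"dx":-162,"dy":8,"dz":130,"twist":0},
    {"dx":-162,"dy":8,"dz":150,"twist":0},
    {"dx":-162,"dy":8,"dz":162,"twist":0},
    {"dx":-162,"dy":8,"dz":165,"twist":0},
    {"dx":-162,"dy":8,"dz":165,"twist":0},
  ],
)

```text
t: 2.75
position: [0.4385, -0.2219, 0.0865]
eef_rot: [3.141, 0.0, -0.111]
contact_force: [0.4, 1.0, -0.5]
width: 0.0857
finger_force: 0.0
```

Run:
```python
from h import *
o=arm.observe();print(o["t"],o["position"].round(4),o["eef_rot"].round(3),o["qpos"].round(2))
cv2.imwrite("pics/s3.png",cv2.resize(arm.snapshot("side")[230:380,150:310],(640,600),interpolation=cv2.INTER_CUBIC))
```

```text
2.75 [ 0.4385 -0.2219  0.0865] [ 3.141  0.    -0.111] [ 0.57  0.16 -0.2   2.    0.04  0.99 -1.34]
```

View pics/s3.png

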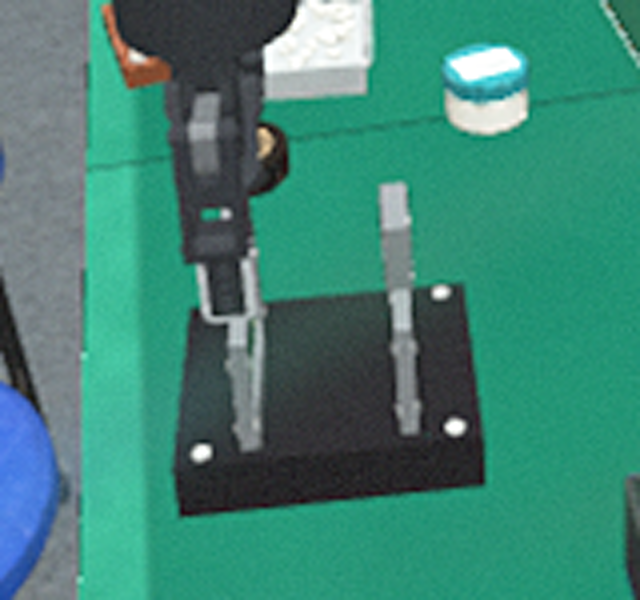

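Call:
jog_arm(
  claw=1,
  rows=[
    {"dx":0,"dy":0,"dz":1,"twist":0},
    {"dx":0,"dy":0,"dz":1,"twist":0},
    {"dx":0,"dy":0,"dz":1,"twist":0},
    {"dx":0,"dy":0,"dz":1,"twist":0},
    {"dx":0,"dy":0,"dz":1,"twist":0},
    {"dx":0,"dy":0,"dz":1,"twist":0},
    {"dx":0,"dy":0,"dz":1,"twist":0},
    {"dx":0,"dy":0,"dz":1,"twist":0},
  ],
)

```text
t: 3.47
position: [0.44, -0.2207, 0.0859]
eef_rot: [3.141, -0.001, -0.108]
contact_force: [-1.2, -0.0, 5.2]
width: 0.0329
finger_force: 59.4
```

Call:
jog_arm(
  rows=[
    {"dx":0,"dy":0,"dz":-6,"twist":0},
    {"dx":0,"dy":0,"dz":-12,"twist":0},
    {"dx":0,"dy":0,"dz":-16,"twist":0},
    {"dx":0,"dy":0,"dz":-16,"twist":0},
    {"dx":4,"dy":0,"dz":-16,"twist":0},
    {"dx":8,"dy":0,"dz":-16,"twist":0},
    {"dx":13,"dy":0,"dz":-16,"twist":0},
    {"dx":17.5,"dy":0,"dz":-16,"twist":0},
    {"dx":17.5,"dy":0,"dz":-16,"twist":0},
  ],
)

```text
t: 4.22
position: [0.4561, -0.2224, 0.1003]
eef_rot: [-3.141, 0.003, -0.108]
contact_force: [-3.9, -0.6, -1.2]
width: 0.0331
finger_force: 60.1
```

Call:
jog_arm(
  rows=[
    {"dx":4,"dy":0,"dz":0.5,"twist":0},
    {"dx":8,"dy":0,"dz":1.5,"twist":0},
    {"dx":12,"dy":0,"dz":2.5,"twist":0},
    {"dx":16.5,"dy":0,"dz":3.5,"twist":0},
    {"dx":20.5,"dy":0,"dz":5,"twist":0},
    {"dx":24.5,"dy":0,"dz":6.5,"twist":0},
    {"dx":28.5,"dy":0,"dz":8.3,"twist":0},
    {"dx":28.5,"dy":0,"dz":8.3,"twist":0},
  ],
)

```text
t: 4.88
position: [0.4852, -0.2256, 0.0924]
eef_rot: [-3.141, 0.001, -0.108]
contact_force: [-3.9, 0.0, 1.3]
width: 0.033
finger_force: 60.8
```

Run:
```python
from h import *
o=arm.observe();print(o["t"],o["position"].round(4),o["eef_rot"].round(3),o["qpos"].round(2))
cv2.imwrite("pics/s4.png",cv2.resize(arm.snapshot("side")[230:380,150:310],(640,600),interpolation=cv2.INTER_CUBIC))
```

```text
4.8833 [ 0.4852 -0.2256  0.0924] [-3.141e+00  1.000e-03 -1.080e-01] [ 0.54  0.23 -0.21  1.9   0.06  1.02 -1.37]
```

View pics/s4.png

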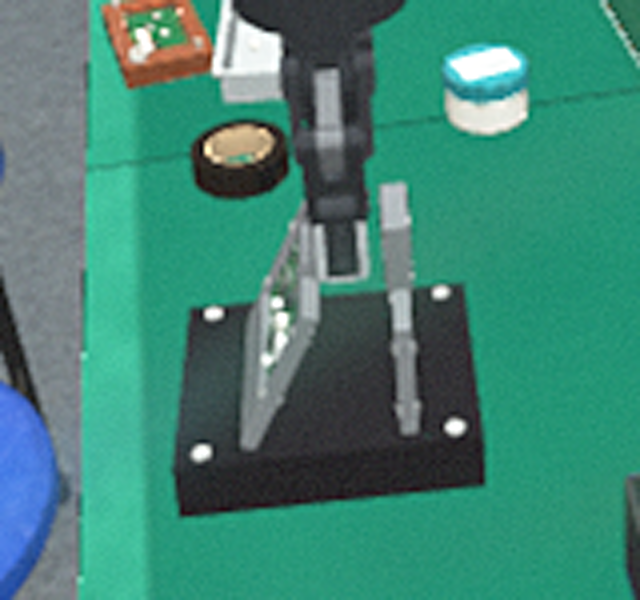

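Call:
jog_arm(
  rows=[
    {"dx":0,"dy":0,"dz":-8,"twist":0},
    {"dx":0,"dy":0,"dz":-20,"twist":0},
    {"dx":0,"dy":0,"dz":-40,"twist":0},
    {"dx":0,"dy":0,"dz":-60,"twist":0},
    {"dx":0,"dy":0,"dz":-80,"twist":0},
    {"dx":0,"dy":0,"dz":-100,"twist":0},
    {"dx":0,"dy":0,"dz":-120,"twist":0},
    {"dx":0,"dy":0,"dz":-140,"twist":0},
    {"dx":0,"dy":0,"dz":-152,"twist":0},
    {"dx":0,"dy":0,"dz":-158,"twist":0},
    {"dx":0,"dy":0,"dz":-158,"twist":0},
    {"dx":0,"dy":0,"dz":-158,"twist":0},
  ],
)

```text
t: 5.93
position: [0.4853, -0.2253, 0.2508]
eef_rot: [-3.141, -0.0, -0.108]
contact_force: [-0.2, 0.5, -0.6]
width: 0.0328
finger_force: 60.6
```

Call:
jog_arm(
  rows=[
    {"dx":0,"dy":-10,"dz":0,"twist":-0.1},
    {"dx":0,"dy":-20,"dz":0,"twist":-0.2},
    {"dx":0,"dy":-30,"dz":0,"twist":-0.3},
    {"dx":0,"dy":-40,"dz":0,"twist":-0.4},
    {"dx":0,"dy":-50,"dz":0,"twist":-0.5},
    {"dx":0,"dy":-60,"dz":0,"twist":-0.6},
    {"dx":0,"dy":-70,"dz":0,"twist":-0.7},
    {"dx":0,"dy":-80,"dz":0,"twist":-0.8},
    {"dx":0,"dy":-90,"dz":0,"twist":-0.9},
    {"dx":0,"dy":-100,"dz":0,"twist":-1.0},
    {"dx":0,"dy":-110,"dz":0,"twist":-1.1},
    {"dx":0,"dy":-120,"dz":0,"twist":-1.2},
  ],
)

```text
t: 6.93
position: [0.4977, -0.1056, 0.2495]
eef_rot: [-3.139, 0.0, 1.097]
contact_force: [0.2, 0.8, -0.2]
width: 0.0326
finger_force: 60.5
```

Call:
jog_arm(
  rows=[
    {"dx":0,"dy":0,"dz":0,"twist":-0.1},
    {"dx":0,"dy":0,"dz":0,"twist":-0.2},
    {"dx":0,"dy":0,"dz":0,"twist":-0.3},
    {"dx":0,"dy":0,"dz":0,"twist":-0.4},
    {"dx":0,"dy":0,"dz":0,"twist":-0.5},
    {"dx":0,"dy":0,"dz":0,"twist":-0.6},
    {"dx":0,"dy":0,"dz":0,"twist":-0.7},
    {"dx":0,"dy":0,"dz":0,"twist":-0.8},
    {"dx":0,"dy":0,"dz":0,"twist":-0.9},
    {"dx":0,"dy":0,"dz":0,"twist":-1.0},
    {"dx":0,"dy":0,"dz":0,"twist":-1.1},
    {"dx":0,"dy":0,"dz":0,"twist":-1.1},
  ],
)

```text
t: 7.93
position: [0.4977, -0.106, 0.2496]
eef_rot: [-3.14, -0.002, 2.197]
contact_force: [0.0, 0.0, -1.2]
width: 0.0332
finger_force: 60.5
```

Call:
jog_arm(
  rows=[
    {"dx":0,"dy":0,"dz":0,"twist":-0.1},
    {"dx":0,"dy":0,"dz":0,"twist":-0.2},
    {"dx":0,"dy":0,"dz":0,"twist":-0.3},
    {"dx":0,"dy":0,"dz":0,"twist":-0.4},
    {"dx":0,"dy":0,"dz":0,"twist":-0.5},
    {"dx":0,"dy":0,"dz":0,"twist":-0.6},
    {"dx":0,"dy":0,"dz":0,"twist":-0.7},
    {"dx":0,"dy":0,"dz":0,"twist":-0.8},
    {"dx":0,"dy":0,"dz":0,"twist":-0.9},
    {"dx":0,"dy":0,"dz":0,"twist":-0.94},
    {"dx":0,"dy":0,"dz":0,"twist":-0.94},
    {"dx":0,"dy":0,"dz":0,"twist":-0.94},
  ],
)

```text
t: 8.93
position: [0.498, -0.1061, 0.2503]
eef_rot: [3.141, -0.001, 3.128]
contact_force: [0.3, 0.3, -0.8]
width: 0.0333
finger_force: 60.5
```

Call:
jog_arm(
  rows=[
    {"dx":-7,"dy":13,"dz":2,"twist":0},
    {"dx":-16,"dy":29,"dz":5,"twist":0},
    {"dx":-26,"dy":46,"dz":8,"twist":0},
    {"dx":-36,"dy":63,"dz":11,"twist":0},
    {"dx":-46,"dy":80,"dz":14,"twist":-0.01},
    {"dx":-56,"dy":97,"dz":17,"twist":-0.01},
    {"dx":-65,"dy":113,"dz":19,"twist":-0.01},
    {"dx":-72,"dy":126,"dz":21,"twist":-0.01},
    {"dx":-75,"dy":133,"dz":22,"twist":-0.01},
    {"dx":-75,"dy":133,"dz":22,"twist":-0.01},
    {"dx":-75,"dy":133,"dz":22,"twist":-0.01},
    {"dx":-75,"dy":133,"dz":22,"twist":-0.01},
  ],
)

```text
t: 9.93
position: [0.5743, 0.0249, 0.229]
eef_rot: [-3.141, -0.0, 3.14]
contact_force: [0.3, -0.7, -0.9]
width: 0.0331
finger_force: 60.5
```

Run:
```python
from h import *
o=arm.observe();print(o["t"],o["position"].round(4),o["eef_rot"].round(3),o["qpos"].round(2))
s=arm.snapshot("side");t=arm.snapshot("top");cv2.imwrite("pics/s5f.png",s);cv2.imwrite("pics/t5f.png",t)
f=lambda im,x,y:cv2.resize(im[y:y+150,x:x+100],(400,600),interpolation=cv2.INTER_CUBIC)
S=arm.camera_info("side");T=arm.camera_info("top")
print(proj(S,np.array([.601,.026,.2])),proj(T,np.array([.601,.026,.2])))
# overlay prediction of frame outline
th=np.radians(28);C=np.array([.575,.026,.2494]);up=np.array([-np.sin(th),0,np.cos(th)]);B=C-.101*up
for im,c in((s,S),(t,T)):
    q=np.array([proj(c,B+np.array([0,a,0])+b*up) for a,b in((.043,0),(-.043,0),(-.043,.076),(.043,.076))])
    im[:]=im; cv2.polylines(im,[(q*16).round().astype(np.int32)],True,(0,0,255),1,cv2.LINE_8,4)
cv2.imwrite("pics/m5.png",np.hstack([f(s,250,100),f(t,190,110)]))
```

```text
9.9333 [0.5743 0.0249 0.229 ] [-3.141 -0.     3.14 ] [ 0.33  0.22 -0.52  1.63  0.12  1.31  1.36]
[267.78330838 180.75023043] [232.17297002 201.80204159]
```

View pics/m5.png

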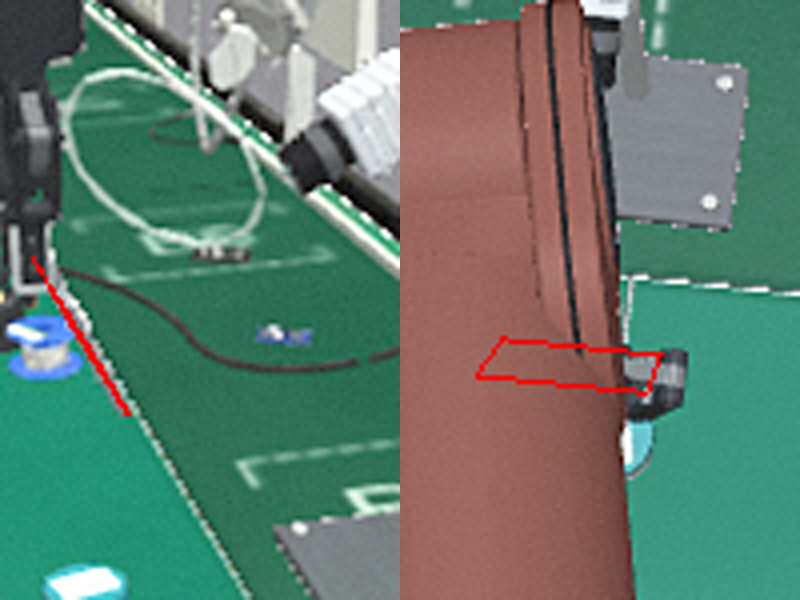

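Call:
jog_arm(
  rows=[
    {"dx":0,"dy":0,"dz":0,"twist":0},
    {"dx":0,"dy":0,"dz":0,"twist":0},
    {"dx":0,"dy":0,"dz":0,"twist":0},
    {"dx":0,"dy":0,"dz":0,"twist":0},
    {"dx":0,"dy":0,"dz":0,"twist":0},
    {"dx":0,"dy":0,"dz":0,"twist":0},
    {"dx":0,"dy":0,"dz":0,"twist":0},
    {"dx":0,"dy":0,"dz":0,"twist":0},
    {"dx":0,"dy":0,"dz":0,"twist":0},
    {"dx":0,"dy":0,"dz":0,"twist":0},
    {"dx":0,"dy":0,"dz":0,"twist":0},
    {"dx":0,"dy":0,"dz":0,"twist":0},
  ],
)

```text
t: 11.03
position: [0.5746, 0.0261, 0.229]
eef_rot: [3.142, -0.0, -3.141]
contact_force: [-0.7, 0.0, -0.6]
width: 0.0333
finger_force: 60.5
```

Run:
```python
from h import *
s=cv2.imread("pics/s5f.png");s0=cv2.imread("pics/side0.png")
d=np.abs(s.astype(int)-s0).sum(2)>60
for y in range(158,214,3):
    print(y,250+np.where(d[y,250:300])[0])
S=arm.camera_info("side")
for th in(20,28,36):
    th=np.radians(th);C=np.array([.5743,.0249,.250]);up=np.array([-np.sin(th),0,np.cos(th)]);B=C-.101*up
    n=np.array([np.cos(th),0,np.sin(th)])
    for a in(.043,-.043):
        for k in(-.004,.004): print(np.degrees(th).round(),a,k,[proj(S,B+[0,a,0]+b*up+k*n).round(0).tolist() for b in(0,.038,.076)])
```

```text
158 [251 252 253 254 255 256 258 259 260 261 262]
161 [251 252 253 254 255 256 257 258 259 260 261 262]
164 [251 252 253 254 256 258 259 260 261 262 263]
167 [253 254 256 258 259 261 262 263 264]
170 [252 253 254 255 256 257 258 259 260 261 262 263 264 265 266]
173 [254 255 256 257 258 259 260 262 263 264 265 266 267]
176 [264 265 266 267 268 269 270]
179 [266 267 268 269 270 271 272]
182 [267 268 269 270 271 272]
185 [269 270 271 272 273]
188 [271 272 273 274]
191 [273 274 275 276 277]
194 [274 275 276 277 278]
197 [276 277 278 279]
200 [278 279 280 281]
203 [279 280 281]
206 []
209 []
212 []
20.0 0.043 -0.004 [[267.0, 192.0], [261.0, 179.0], [255.0, 165.0]]
20.0 0.043 0.004 [[270.0, 191.0], [264.0, 178.0], [258.0, 164.0]]
20.0 -0.043 -0.004 [[274.0, 207.0], [268.0, 193.0], [262.0, 178.0]]
20.0 -0.043 0.004 [[278.0, 205.0], [271.0, 191.0], [265.0, 176.0]]
28.0 0.043 -0.004 [[272.0, 190.0], [264.0, 178.0], [256.0, 165.0]]
28.0 0.043 0.004 [[275.0, 188.0], [267.0, 176.0], [259.0, 163.0]]
28.0 -0.043 -0.004 [[280.0, 204.0], [272.0, 191.0], [263.0, 177.0]]
28.0 -0.043 0.004 [[283.0, 202.0], [275.0, 189.0], [266.0, 175.0]]
36.0 0.043 -0.004 [[277.0, 187.0], [267.0, 176.0], [257.0, 164.0]]
36.0 0.043 0.004 [[279.0, 185.0], [270.0, 174.0], [260.0, 162.0]]
36.0 -0.043 -0.004 [[285.0, 200.0], [275.0, 189.0], [265.0, 177.0]]
36.0 -0.043 0.004 [[288.0, 198.0], [278.0, 186.0], [267.0, 174.0]]
```

Call:
jog_arm(
  rows=[
    {"dx":7,"dy":-13,"dz":-2,"twist":0},
    {"dx":20,"dy":-33,"dz":-5,"twist":0.05},
    {"dx":35,"dy":-58,"dz":-9,"twist":0.15},
    {"dx":50,"dy":-83,"dz":-13,"twist":0.25},
    {"dx":65,"dy":-108,"dz":-18,"twist":0.35},
    {"dx":74,"dy":-126,"dz":-21,"twist":0.45},
    {"dx":77,"dy":-132,"dz":-21,"twist":0.55},
    {"dx":77,"dy":-132,"dz":-21,"twist":0.65},
    {"dx":77,"dy":-132,"dz":-21,"twist":0.75},
    {"dx":77,"dy":-132,"dz":-21,"twist":0.85},
    {"dx":77,"dy":-132,"dz":-21,"twist":0.95},
    {"dx":77,"dy":-132,"dz":-21,"twist":1.05},
  ],
)

```text
t: 12.03
position: [0.4976, -0.1059, 0.2501]
eef_rot: [3.141, 0.0, 2.087]
contact_force: [-0.1, 1.1, -1.2]
width: 0.033
finger_force: 60.5
```

Call:
jog_arm(
  rows=[
    {"dx":0,"dy":0,"dz":0,"twist":0.1},
    {"dx":0,"dy":0,"dz":0,"twist":0.2},
    {"dx":0,"dy":0,"dz":0,"twist":0.3},
    {"dx":0,"dy":0,"dz":0,"twist":0.4},
    {"dx":0,"dy":0,"dz":0,"twist":0.5},
    {"dx":0,"dy":0,"dz":0,"twist":0.6},
    {"dx":0,"dy":0,"dz":0,"twist":0.7},
    {"dx":0,"dy":0,"dz":0,"twist":0.8},
    {"dx":0,"dy":0,"dz":0,"twist":0.9},
    {"dx":0,"dy":0,"dz":0,"twist":1.0},
    {"dx":0,"dy":0,"dz":0,"twist":1.1},
    {"dx":0,"dy":0,"dz":0,"twist":1.1},
  ],
)

```text
t: 13.03
position: [0.4976, -0.1059, 0.2501]
eef_rot: [3.142, -0.0, 0.987]
contact_force: [-0.0, 0.5, -0.1]
width: 0.0329
finger_force: 60.5
```

Call:
jog_arm(
  rows=[
    {"dx":0,"dy":0,"dz":0,"twist":0.1},
    {"dx":0,"dy":0,"dz":0,"twist":0.2},
    {"dx":0,"dy":0,"dz":0,"twist":0.3},
    {"dx":0,"dy":0,"dz":0,"twist":0.4},
    {"dx":0,"dy":0,"dz":0,"twist":0.5},
    {"dx":0,"dy":0,"dz":0,"twist":0.6},
    {"dx":0,"dy":0,"dz":0,"twist":0.7},
    {"dx":0,"dy":0,"dz":0,"twist":0.8},
    {"dx":0,"dy":0,"dz":0,"twist":0.9},
    {"dx":0,"dy":0,"dz":0,"twist":1.0},
    {"dx":0,"dy":0,"dz":0,"twist":1.1},
    {"dx":0,"dy":0,"dz":0,"twist":1.1},
  ],
)

```text
t: 14.03
position: [0.4977, -0.1059, 0.2501]
eef_rot: [3.142, -0.0, -0.11]
contact_force: [0.1, -0.7, -0.5]
width: 0.0331
finger_force: 60.5
```

Call:
jog_arm(
  rows=[
    {"dx":0,"dy":20,"dz":0,"twist":0},
    {"dx":0,"dy":45,"dz":0,"twist":0},
    {"dx":0,"dy":70,"dz":0,"twist":0},
    {"dx":0,"dy":95,"dz":0,"twist":0},
    {"dx":-1,"dy":113,"dz":5,"twist":0},
    {"dx":-1,"dy":120.4,"dz":20,"twist":0},
    {"dx":-1,"dy":120.4,"dz":45,"twist":0},
    {"dx":-1,"dy":120.4,"dz":70,"twist":0},
    {"dx":-1,"dy":120.4,"dz":95,"twist":0},
    {"dx":-1,"dy":120.4,"dz":115,"twist":0},
    {"dx":-1,"dy":120.4,"dz":130,"twist":0},
    {"dx":-1,"dy":120.4,"dz":130,"twist":0},
  ],
)

```text
t: 15.03
position: [0.4817, -0.2248, 0.1168]
eef_rot: [-3.14, 0.005, -0.103]
contact_force: [-1.3, 0.6, -1.4]
width: 0.0327
finger_force: 60.5
```

Call:
jog_arm(
  rows=[
    {"dx":0,"dy":0,"dz":6,"twist":0},
    {"dx":0,"dy":0,"dz":12,"twist":0},
    {"dx":0,"dy":0,"dz":18,"twist":0},
    {"dx":0,"dy":0,"dz":22,"twist":0},
    {"dx":0,"dy":0,"dz":25,"twist":0},
    {"dx":0,"dy":0,"dz":27,"twist":0},
    {"dx":0,"dy":0,"dz":27,"twist":0},
  ],
)

```text
t: 15.62
position: [0.4835, -0.2255, 0.0928]
eef_rot: [-3.141, 0.0, -0.108]
contact_force: [-0.0, -1.1, -0.7]
width: 0.0331
finger_force: 60.5
```

Call:
jog_arm(
  rows=[
    {"dx":-2,"dy":0,"dz":0,"twist":0},
    {"dx":-6,"dy":0,"dz":-1,"twist":0},
    {"dx":-10,"dy":0,"dz":-2.2,"twist":0},
    {"dx":-14,"dy":0,"dz":-3.5,"twist":0},
    {"dx":-18,"dy":0,"dz":-4.7,"twist":0},
    {"dx":-22,"dy":0,"dz":-6,"twist":0},
    {"dx":-26,"dy":0,"dz":-7,"twist":0},
    {"dx":-30,"dy":0,"dz":-8,"twist":0},
    {"dx":-30,"dy":0,"dz":-8,"twist":0},
  ],
)

```text
t: 16.37
position: [0.4551, -0.2226, 0.1025]
eef_rot: [3.141, -0.004, -0.108]
contact_force: [4.5, 0.0, 2.1]
width: 0.0328
finger_force: 60.3
```

Call:
jog_arm(
  rows=[
    {"dx":-5,"dy":0,"dz":-0.2,"twist":0},
    {"dx":-10,"dy":0,"dz":-0.4,"twist":0},
    {"dx":-17,"dy":0,"dz":-0.5,"twist":0},
    {"dx":-23,"dy":0,"dz":0,"twist":0},
    {"dx":-29,"dy":0,"dz":0.5,"twist":0},
    {"dx":-34,"dy":0,"dz":0.7,"twist":0},
    {"dx":-40,"dy":0,"dz":2,"twist":0},
    {"dx":-45,"dy":0,"dz":3,"twist":0},
    {"dx":-50,"dy":0,"dz":4.2,"twist":0},
    {"dx":-50,"dy":0,"dz":4.2,"twist":0},
  ],
)

```text
t: 17.2
position: [0.4037, -0.217, 0.097]
eef_rot: [3.141, -0.001, -0.109]
contact_force: [4.2, -0.4, 2.7]
width: 0.0329
finger_force: 60.8
```

Call:
jog_arm(
  rows=[
    {"dx":-4,"dy":0,"dz":1.3,"twist":0},
    {"dx":-8,"dy":0,"dz":3,"twist":0},
    {"dx":-12,"dy":0,"dz":4.7,"twist":0},
    {"dx":-14,"dy":0,"dz":5.5,"twist":0},
    {"dx":-14,"dy":0,"dz":5.5,"twist":0},
    {"dx":-14,"dy":0,"dz":5.5,"twist":0},
  ],
)

```text
t: 17.7
position: [0.3897, -0.2154, 0.0911]
eef_rot: [-3.142, 0.001, -0.108]
contact_force: [2.0, -1.1, 2.1]
width: 0.0331
finger_force: 60.9
```

Call:
jog_arm(
  rows=[
    {"dx":0,"dy":0,"dz":-8,"twist":0},
    {"dx":0,"dy":0,"dz":-20,"twist":0},
    {"dx":0,"dy":0,"dz":-40,"twist":0},
    {"dx":0,"dy":0,"dz":-60,"twist":0},
    {"dx":0,"dy":0,"dz":-80,"twist":0},
    {"dx":0,"dy":0,"dz":-100,"twist":0},
    {"dx":0,"dy":0,"dz":-120,"twist":0},
    {"dx":0,"dy":0,"dz":-140,"twist":0},
    {"dx":0,"dy":0,"dz":-152,"twist":0},
    {"dx":0,"dy":0,"dz":-158,"twist":0},
    {"dx":0,"dy":0,"dz":-158,"twist":0},
  ],
)

```text
t: 18.62
position: [0.3898, -0.2153, 0.2501]
eef_rot: [3.142, 0.0, -0.108]
contact_force: [-0.2, 0.1, -1.8]
width: 0.0328
finger_force: 60.7
```

Call:
jog_arm(
  rows=[
    {"dx":10,"dy":-16,"dz":0,"twist":-0.02},
    {"dx":26,"dy":-43,"dz":0,"twist":-0.04},
    {"dx":44,"dy":-72,"dz":0,"twist":-0.06},
    {"dx":62,"dy":-102,"dz":0,"twist":-0.08},
    {"dx":80,"dy":-132,"dz":4,"twist":-0.108},
    {"dx":98,"dy":-161,"dz":8,"twist":-0.108},
    {"dx":116,"dy":-191,"dz":12,"twist":-0.108},
    {"dx":132,"dy":-217,"dz":16,"twist":-0.108},
    {"dx":146,"dy":-240,"dz":19,"twist":-0.108},
    {"dx":155,"dy":-255,"dz":21,"twist":-0.108},
    {"dx":158,"dy":-260,"dz":22,"twist":-0.108},
    {"dx":158,"dy":-260,"dz":22,"twist":-0.108},
  ],
)

```text
t: 19.62
position: [0.5747, 0.028, 0.2254]
eef_rot: [-3.141, 0.003, 0.003]
contact_force: [-0.8, -1.0, -0.6]
width: 0.0331
finger_force: 60.6
```

Call:
jog_arm(
  rows=[
    {"dx":0,"dy":0,"dz":0,"twist":0},
    {"dx":0,"dy":0,"dz":0,"twist":0},
    {"dx":0,"dy":0,"dz":0,"twist":0},
    {"dx":0,"dy":0,"dz":0,"twist":0},
    {"dx":0,"dy":0,"dz":0,"twist":0},
    {"dx":0,"dy":0,"dz":0,"twist":0},
  ],
)

```text
t: 20.12
position: [0.5753, 0.0256, 0.2276]
eef_rot: [3.141, -0.0, -0.001]
contact_force: [0.3, -0.1, -1.8]
width: 0.0331
finger_force: 60.6
```

Run:
```python
from h import *
o=arm.observe();print(o["t"],o["position"].round(4),o["eef_rot"].round(3),o["qpos"].round(2))
s=arm.snapshot("side");cv2.imwrite("pics/s6f.png",s);s0=cv2.imread("pics/side0.png")
d=np.abs(s.astype(int)-s0).sum(2)>60
for y in range(164,214,3): print(y,250+np.where(d[y,250:300])[0])
h=np.abs(s.astype(int)-s0).sum(2)>60
print("head diff",h[100:160,325:380].mean(),"empty",h[275:345,240:260].mean(),"by",h[235:270,258:285].mean(),h[258:280,195:225].mean(),h[268:308,345:383].mean())
```

```text
20.1167 [0.5753 0.0256 0.2276] [ 3.141e+00 -0.000e+00 -1.000e-03] [ 0.27  0.22 -0.46  1.64  0.1   1.31 -1.77]
164 [251 253 254 255 256 257 258 259 260 261 262 263]
167 [253 254 255 256 257 258 259 262 263 264 265]
170 [253 254 255 256 257 258 259 260 261 262 263 264 265 266]
173 [254 255 256 257 258 259 260 261 262 263 264 265 266 267]
176 [264 265 266 267 268 269]
179 [267 268 269 270 271 272]
182 [268 269 270 271 272 273]
185 [269 270 271 272 273 275]
188 [271 272 273 274 276 277]
191 [273 274 275 276 278 279]
194 [275 276 277 278 279 280]
197 [278 279 280 281 282]
200 [280 281 282 284]
203 [282 283 284]
206 []
209 []
212 []
head diff 0.00030303030303030303 empty 0.0 by 0.0 0.010606060606060607 0.0
```

```bash
python3 -c "
from rig import arm
print(arm.close_job())"
```

```text
the job is handed in; nothing more can be done
None
```

The job is handed in at about 20 s of the 48 s allowed, but no verdict came back. I held the component side to the lens still for over 1 s, then finished with the solder side facing it. In the side-camera images the tilt was about 28° for the first and 31° for the second, against the 30° wanted. I pinched the tab across its width rather than its thickness, because the moves cannot tilt the tool, and tilted the carrier by pushing its lower edge against the slot. The side camera showed the empty carrier, camera head, tape, pot and cutters unmoved.

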